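Torque a battery terminal nut with a click wrench

ROBOT

A 7-joint arm with a two-finger parallel gripper is mounted at the origin on the work surface. World frame = base frame: x ahead of the robot, y to its left, z up, the work surface at z = 0. Lengths are in m, angles in rad, forces in N, time in s.
With the tool pointing down it reaches from about 0.35 to 0.9 m from the base axis. Payload 7.2 kg.
Tool frame: the origin (TCP) lies at the very end of the fingers, on their centre line; the grasp point (between the pads) lies 19 mm behind it; z points along the fingers, y is the direction in which the jaws open and shut (so a half turn about z gives the same grasp; the last joint's range is limited). The gripper opens to 85 mm and grips with 20 to 120 N. Pads are 22 mm wide; open, the fingers measure 114 mm over their backs; the gripper's body (76 mm by 85 mm) begins 54 mm behind the grasp point. The pads swing forward as they close: fully open they stand 13 mm farther back than shut.
Start: joints at [1.136, 0.411, -0.013, 1.596, 0.006, 1.134, -0.082], TCP at [0.224, -0.583, 0.231] pointing down, gripper open.
Joint ranges: [-2.95, 2.95], [-0.29, 1.99], [-1.47, 1.44], [0.14, 2.54], [-1.03, 4.17], [0.13, 1.85], [-2.86, 2.86]. Speed limits (rad/s): [2.39, 2.39, 3.01, 3.01, 3.14, 3.14, 3.14].

INTERFACE

Orientations are given as a unit quaternion [x, y, z, w].
In Python, from bench import env gives the robot as it stands.
- The arm moves only by the tool arm_command, never from a script. Its argument "targets" is text: rows parted by semicolons, each of 7 numbers parted by spaces: the opening, from 0 (shut) to 1 (fully open), then the shift along the world's x, y, z in cm, then the turn, a rotation vector about the world's x, y, z in rad. A call has 1 to 12 rows; each row shifts and turns the commanded pose from where the row before left it; what a row does not reach is not made up. A row lasts 1/10 s, in which the tool goes at most 50 mm and 8.59 degrees, less where a joint would pass 70% of its speed; a pose out of reach is approached as far as the arm can. A call is refused whole if a number of a shift passes 5 or a number of a turn 0.15, either way. A call with a gripper value outside its range is refused whole. The fingers move at their own pace and stop on an object; "newtons" is the grip in N (left out, the last holds). Time passes only in rows, so rows that do not move let the fingers close. It gives the time, the measured TCP pose, the force and the opening at its end, in the units of the state.
- env.sense(): the state, without advancing time (a new reading comes with each control period).
- env.snapshot(name): name is "scene" or "side" or "wrist"; returns a dict with "image" (480x640x3 uint8, red, green, blue), "vfov" (degrees; the focal length in pixels is half the picture's height over the tangent of half this angle, whatever the lens; pixels are square), "cx", "cy" (the principal point, pixels), "world_from_camera" (4x4, takes a point from camera to world coordinates). Camera axes: x right, y up, looking along -z (the intrinsics and any distortion apply to the point x, -y, -z); pixel columns grow to the right and rows downward; lengths in m; the calibration is good to about 2 mm. A picture is of the moment at which its call begins. There is no depth.
- env.hand_in(): hands the job in, once; it reports no verdict.
The state is a dict: "clock": time; "q": joint angles; "joint_velocities": joint speeds; "joint_torque": joint torques, N m; "eef_pos": TCP position; "eef_rot": TCP orientation; "contact_force": force on the tool from outside, world axes, zero at the start; "moment": the same for the moment, N m; "opening": finger opening in m.
Only numpy, scipy, OpenCV 4.12 (cv2) and the standard library are available. Lean on these libraries where they do the work, as an engineer would, in place of code of your own. Each camera call takes 0.05 s, during which the arm holds its last target. There are 200 camera calls.

TASK

A click-type ratchet wrench sits on the battery's terminal nut. Turn its handle clockwise (seen from above) until the handle hinge breaks over at the set torque, and stop at once without wringing the terminal post by pulling on hard after the click. Then ease off so that the hinge springs straight again, swing the handle back anticlockwise, without loosening the nut, until it lies in line with the battery's long sides, its end over the end of the battery away from the terminals, and let go; leave the other things on the bench where they are.

Things in the scene. Friction and masses are not known exactly. Their poses are not given: they have to be found in the camera images.
- battery: black sealed battery with a grey top, 104 mm (x) by 184 mm (y) by 125 mm high, fixed to the bench. Origin: centre of its underside; its own y axis runs along its long sides, z up. The nut being tightened stands on its top at own x = +25, y = +60 mm; the second, bare terminal stands at x = -28, y = +60 mm, 18 mm high.
- head (a point): centre of the wrench head (steel disc 38 mm across, 22 mm thick) on the nut's axis, 40 mm above the battery's top, 165 mm above the bench. The wrench stays level and turns about the vertical through this point. Clockwise it first takes up 0.1 to 0.4 rad of free ratchet slack, then turns the nut under rising load. Anticlockwise the ratchet lets it swing back freely, 1.3 rad from where it drives.
- grip (a point): middle of the black round hand grip, 165 mm above the bench, 190 mm from the head. Own -y axis points from the head along the handle to its free end, z up. The grip is 23 mm in diameter and reaches 53 mm towards the head and 52 mm (plus a 10 mm end cap) towards the free end from here. Beneath it is only the bench. Swinging it freely takes under 1 N; turned, it stays where it is left.
- click (a joint): break-over hinge, a vertical pin 45 mm from the head's axis: handle against head in rad. 0 = straight, until 13 to 14 N square to the handle at the grip point (the set torque); then it gives way clockwise: the force stays at 13 to 15 N instead of rising further, until a stop at 0.14, beyond which the load on the nut rises again. It springs back to 0 when the push is taken away.
- terminal_post (a joint): elastic twist of the terminal post under the nut in rad, clockwise positive, 0 unloaded, 0.025 per N m: about 0.066 at the click (14 N at the grip point), 0.095 at 20 N, where the post is being wrung. Once the slack is taken up, the nut and post together turn an unknown 0.12 to 0.22 rad more before the click.
- solder_reel: reel of solder, 56 mm across, 42 mm high, standing on the bench; origin at the centre of its underside. Leave alone.
- flux_tin: flat round tin, 60 mm across, 30 mm high, on the bench; origin at the centre of its underside. Leave alone.
- screwdriver: screwdriver lying on the bench. Leave alone.
- multimeter: black analog multimeter 100 by 150 by 52 mm lying on the bench; origin at the centre of its underside. Leave alone.

How it is judged:
On the way:
1. the wrench hinge has broken over (at least 0.07 rad) (value of joint click above 0.07 rad), for 0.1 s.
At the end, for the whole second after the job is handed in: the hinge has broken over once the set torque was reached, is straight again (within 0.03 rad), and the handle lies in line with the battery's long sides within 0.15 rad, pointing to the end away from the terminals (value of joint click below 0.03 rad and angle between the y axis of grip and the y axis of battery, either way round below 0.15 rad and y of grip in the frame of battery below -0.1 m); the robot touches nothing.
It fails at once if the terminal post is wrung: overtightened past the click (twist over 0.095 rad, about 20 N at the grip point) (value of joint terminal_post above 0.095 rad).
It fails at once if the nut is turned back hard, anticlockwise (post twist under -0.03 rad) (value of joint terminal_post below -0.03 rad).
It fails at once if a bystander object is moved by more than 30 mm (distance of any of solder_reel, flux_tin, screwdriver, multimeter from where it was at the start of the episode above 0.03 m).
It also fails if it takes over 58 s, if anything falls off the work surface, if the arm or the gripper's body presses on something with over 40 N, if the wrist force passes 120 N, or if a joint passes its speed limit or range.

## Working session

There is one attempt and no reset: what is moved stays moved. The work goes in short steps, Python scripts to look and compute and a tool call to move; the robot and the scene stay as the last step left them, time stands still between calls to the robot, and variables do not carry over. Pictures are saved under pics/ and viewed, about 8 in all and at most 12, crops included, and the job is handed in when it is done.

Besides the shell and the picture viewer there is one more tool, called after "Emit:" by a JSON object that holds its "api" and its "payload". arm_command: Moves the arm, as the interface text tells. Its arguments: {"type":"object","properties":{"targets":{"type":"string"},"newtons":{"type":"number"}},"required":["targets"]}

```bash
mkdir -p pics; cat > h.py <<'E'
import numpy as np,cv2
from bench import env
def snap(n,f):
    s=env.snapshot(n); cv2.imwrite('pics/'+f+'.png',s['image'][:,:,::-1]); np.save('pics/'+f+'.npy',{k:v for k,v in s.items() if k!='image'},allow_pickle=True)
    return s
def at(f,u,v,z):
    s=np.load('pics/'+f+'.npy',allow_pickle=True).item()
    fl=240/np.tan(np.radians(s['vfov'])/2); T=np.array(s['world_from_camera'])
    d=T[:3,:3]@np.array([(u-s['cx'])/fl,-(v-s['cy'])/fl,-1]); o=T[:3,3]
    return o+d*(z-o[2])/d[2]
E
python3 - <<'E'
from h import *
for n in('scene','side'):
    s=snap(n,n+'1'); print({k:v for k,v in s.items() if k!='image'})
print(env.sense())
E
```

```text
{'vfov': 44.669889202250886, 'cx': 325.1251434148106, 'cy': 239.84194713715502, 'world_from_camera': array([[ 0.63112209, -0.42343649,  0.64991264,  1.37587651],
       [ 0.7756407 ,  0.33570034, -0.53449676, -0.71043693],
       [ 0.00814954,  0.84143141,  0.54030248,  0.81595669],
       [ 0.        ,  0.        ,  0.        ,  1.        ]])}
{'vfov': 50.16110527809571, 'cx': 316.62309431064494, 'cy': 233.23206498305638, 'world_from_camera': array([[-0.98334008,  0.11848267, -0.13785551,  0.37188097],
       [-0.18049318, -0.54651026,  0.8177706 ,  0.88019751],
       [ 0.0215522 ,  0.82902859,  0.55879075,  0.71829958],
       [ 0.        ,  0.        ,  0.        ,  1.        ]])}
{'clock': 0.1, 'q': array([ 1.13580536,  0.41183534, -0.01270757,  1.59699417,  0.00561002,
        1.13434527, -0.08223841]), 'joint_velocities': array([-8.55002566e-04, -1.78004160e-03,  8.55092674e-05, -2.15449540e-03,
       -1.37723959e-03, -4.88161680e-04,  1.97529631e-03]), 'joint_torque': array([ 3.92638729e-03, -6.01834702e+01,  6.85178284e-01, -3.00086546e+01,
        1.40918329e-02,  6.45686727e-03, -9.82802021e-06]), 'eef_pos': array([ 0.22392261, -0.58299451,  0.23051376]), 'eef_rot': array([ 9.83231101e-01,  1.82362288e-01, -2.00002664e-04, -7.46922009e-04]), 'contact_force': array([ 0.0548798 , -0.96809112,  0.92848572]), 'moment': array([-0.02223515, -0.00488104, -0.03796061]), 'opening': 0.08543442013125005}
```

View pics/scene1.png

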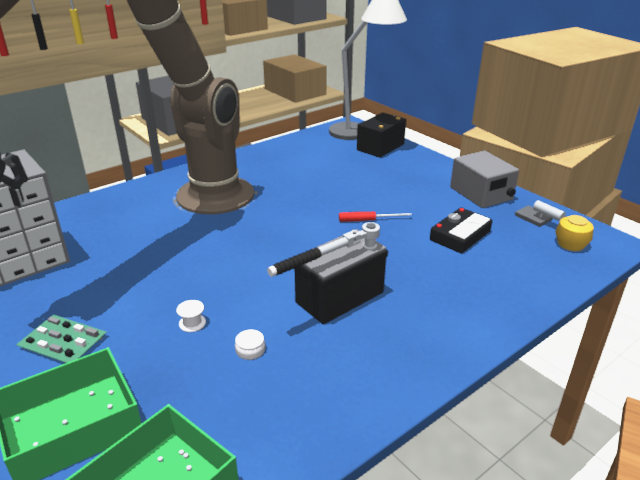

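View pics/side1.png

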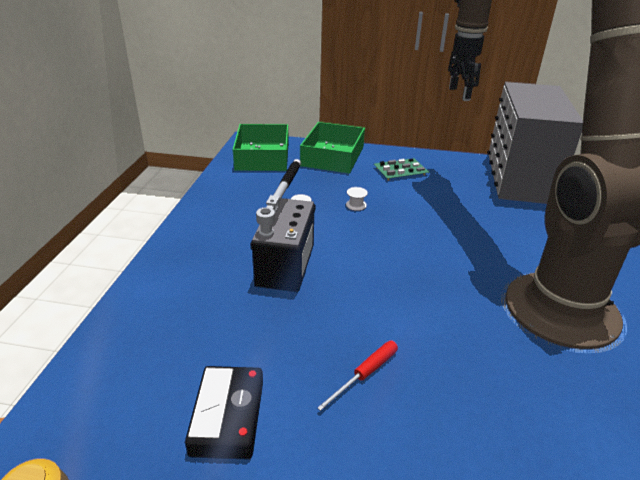

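The scene view shows the wrench head at about (371,230) and its grip running from (318,253) to (275,270). In the side view the head is at (265,214) and the handle end at (297,162). I'll take enlarged crops to get the battery corners.

```bash
python3 - <<'E'
import cv2,numpy as np
a=cv2.imread('pics/scene1.png')[210:330,260:400]; b=cv2.imread('pics/side1.png')[150:300,230:340]
a=cv2.resize(a,None,fx=3,fy=3,interpolation=2);b=cv2.resize(b,None,fx=3,fy=3,interpolation=2)
c=np.zeros((450,760,3),np.uint8);c[:360,:420]=a;c[:450,425:755]=b
cv2.imwrite('pics/crop1.png',c)
from h import at
for n,p in dict(head=('scene1',371,230,.174),end=('scene1',273,271,.165),g1=('scene1',318,253,.165),shead=('side1',265,213,.174),send=('side1',297,162,.165)).items(): print(n,at(*p).round(4))
E
```

```text
head [0.6337 0.0238 0.174 ]
end [ 0.6163 -0.2134  0.165 ]
g1 [ 0.6217 -0.1082  0.165 ]
shead [0.6207 0.0341 0.174 ]
send [ 0.6108 -0.2237  0.165 ]
```

View pics/crop1.png

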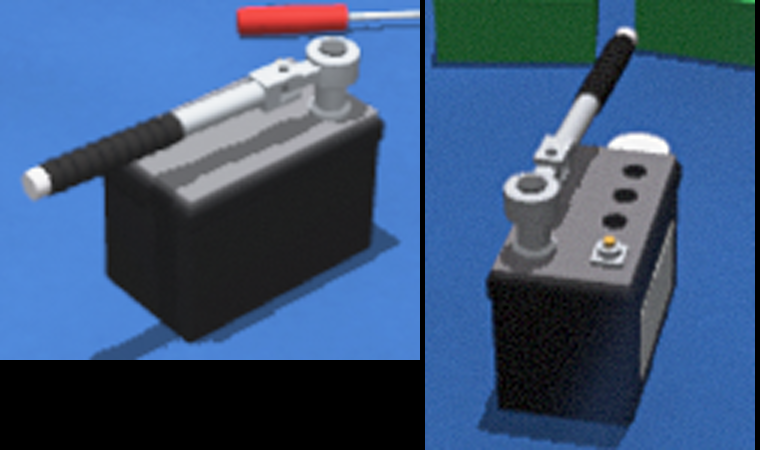

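Crop: scene head top (371,225.7), end cap (272,271), battery bottom corners (296,301.7), (323,323), (385,292). Side: head top (265,212), end cap (297,162.5), bare terminal (291,230).

```bash
python3 - <<'E'
from h import at
for n,p in dict(head=('scene1',371,225.7,.176),end=('scene1',272,271,.165),g1=('scene1',319,253,.165),shead=('side1',265,212.3,.176),send=('side1',297,162.7,.165),
 bl=('scene1',296,301.7,0),bf=('scene1',323.3,323.3,0),br=('scene1',385,292,0),sl=('side1',255,286,0),sr=('side1',299,290,0),term=('side1',291.3,230,.143),
 reel=('scene1',192,322,0),tin=('scene1',250,336,.03),rs=('side1',357,192,.042)).items(): print(n,at(*p).round(4))
E
```

```text
head [0.6234 0.0333 0.176 ]
end [ 0.6152 -0.2149  0.165 ]
g1 [ 0.6229 -0.1067  0.165 ]
shead [0.6205 0.0346 0.176 ]
send [ 0.61  -0.22   0.165]
bl [ 0.5512 -0.1141 -0.    ]
bf [ 0.6453 -0.1124  0.    ]
br [0.6491 0.0649 0.    ]
sl [0.6427 0.0584 0.    ]
sr [0.5467 0.0519 0.    ]
term [0.566  0.0376 0.143 ]
reel [ 0.4689 -0.3268  0.    ]
tin [ 0.6113 -0.2717  0.03  ]
rs [ 0.4683 -0.3277  0.042 ]
```

Two views agree: the head is at (0.622, 0.034), the grip point is near (0.615, -0.156), and the battery yaw is about 0. Plan: use the fingers as a fork around the grip, then push it toward -x (clockwise).

Emit:
{"api": "arm_command", "payload": {"targets": "1 2.4 2.7 0 0 0 0.075;1 2.4 2.7 0 0 0 0.075;1 2.4 2.7 0 0 0 0.075;1 2.4 2.7 0 0 0 0.075;1 2.4 2.7 0 0 0 0.075;1 2.4 2.7 0 0 0 0.075;1 2.4 2.7 0 0 0 0.075;1 2.4 2.7 0 0 0 0.075;1 2.4 2.7 0 0 0 0.075;1 2.4 2.7 0 0 0 0.075;1 2.4 2.7 0 0 0 0.075;1 2.4 2.7 0 0 0 0.075"}}

```text
clock: 1.3
eef_pos: [0.5127, -0.2582, 0.231]
eef_rot: [0.805, 0.593, -0.0, -0.0]
contact_force: [0.7, -0.9, -0.2]
opening: 0.0857
```

Emit:
{"api": "arm_command", "payload": {"targets": "1 2.5 2.5 0 0 0 0.075;1 2.5 2.5 0 0 0 0.075;1 2.5 2.5 0 0 0 0.075;1 2 2 0 0 0 0.075;1 0 0 0 0 0 0;1 0 0 0 0 0 0"}}

```text
clock: 1.9
eef_pos: [0.607, -0.1639, 0.2306]
eef_rot: [0.708, 0.706, -0.0, -0.001]
contact_force: [-0.2, -0.9, 0.6]
opening: 0.0856
```

```bash
python3 - <<'E'
from h import *
from scipy.spatial.transform import Rotation as R
s=env.sense();print(s['clock'],s['eef_pos'],s['contact_force'],s['q']);print(R.from_quat(s['eef_rot']).as_matrix().round(3))
w=snap('wrist','wrist1');print(w['world_from_camera'])
E
```

```text
1.9 [ 0.60701156 -0.1638782   0.23056075] [-0.20388315 -0.89668184  0.60732551] [ 0.49606767  0.45748011 -0.43679097  1.56365871  0.20430127  1.16728011
  0.01474094]
[[ 0.003  1.    -0.001]
 [ 1.    -0.003  0.   ]
 [ 0.    -0.001 -1.   ]]
[[ 0.9999954   0.00245981  0.00177525  0.60807004]
 [-0.00284322  0.96401619  0.26582834 -0.09675329]
 [-0.00105748 -0.26583216  0.96401875  0.37350638]
 [ 0.          0.          0.          1.        ]]
```

View pics/wrist1.png

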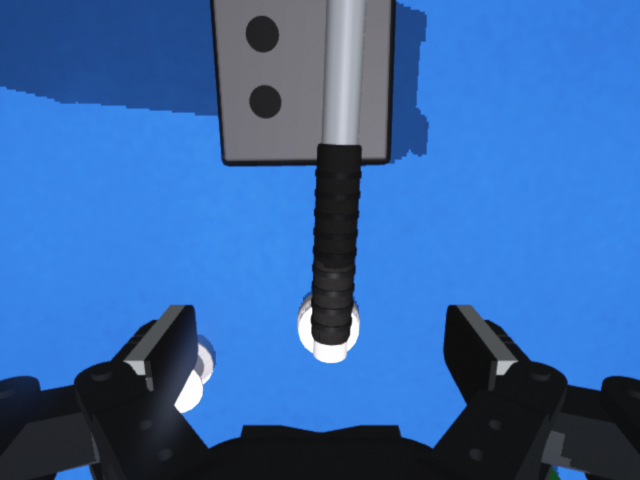

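The wrist view shows the grip from (339,146) to (331,344), centred between the fingers, and the battery's near end from (224,163) to (388,162).

```bash
python3 - <<'E'
from h import at
for n,p in dict(g0=(339,146,.165),g1=(331.5,344,.165),tube=(346,3,.165),bl0=(215,5,.125),bl1=(222,158,.125),br0=(394.5,5,.125),br1=(389.5,158,.125)).items(): print(n,at('wrist1',*p).round(4))
E
```

```text
g0 [ 0.617  -0.1064  0.165 ]
g1 [ 0.6138 -0.2146  0.165 ]
tube [ 0.6196 -0.0435  0.165 ]
bl0 [ 0.5514 -0.034   0.125 ]
bl1 [ 0.5498 -0.1149  0.125 ]
br0 [ 0.6478 -0.0343  0.125 ]
br1 [ 0.6485 -0.1152  0.125 ]
```

Emit:
{"api": "arm_command", "payload": {"targets": "1 0.8 0.2 -2 0 0 0;1 0 0 -3 0 0 0;1 0 0 -3 0 0 0;0.45 0 0 -0.8 0 0 -0.03;0.45 0 0 0 0 0 0;0.45 0 0 0 0 0 0;0.45 0 0 0 0 0 0;0.45 0 0 0 0 0 0"}}

```text
clock: 2.75
eef_pos: [0.6156, -0.1628, 0.1445]
eef_rot: [0.719, 0.695, 0.0, 0.001]
contact_force: [-0.2, -0.1, 0.6]
opening: 0.0382
```

Emit:
{"api": "arm_command", "payload": {"targets": "0.45 -0.58 0.03 0 0 0 -0.03;0.45 -0.58 0.04 0 0 0 -0.03;0.45 -0.58 0.06 0 0 0 -0.03;0.45 -0.58 0.08 0 0 0 -0.03;0.45 -0.58 0.1 0 0 0 -0.03;0.45 0 0 0 0 0 0"}}

```text
clock: 3.35
eef_pos: [0.5852, -0.1592, 0.1434]
eef_rot: [0.77, 0.639, -0.0, -0.0]
contact_force: [-0.2, -0.3, 0.3]
opening: 0.0384
```

Emit:
{"api": "arm_command", "payload": {"targets": "0.45 -0.57 0.11 0 0 0 -0.03;0.45 -0.57 0.13 0 0 0 -0.03;0.45 0 0 0 0 0 0;0.45 0 0 0 0 0 0"}}

```text
clock: 3.75
eef_pos: [0.5746, -0.1569, 0.1433]
eef_rot: [0.788, 0.616, -0.0, 0.0]
contact_force: [0.7, 0.2, 0.5]
opening: 0.0386
```

Emit:
{"api": "arm_command", "payload": {"targets": "0.45 -0.57 0.14 0 0 0 -0.03;0.45 -0.56 0.16 0 0 0 -0.03;0.45 0 0 0 0 0 0;0.45 0 0 0 0 0 0"}}

```text
clock: 4.15
eef_pos: [0.5638, -0.1539, 0.1436]
eef_rot: [0.806, 0.592, 0.0, 0.0]
contact_force: [2.7, -1.1, 0.4]
opening: 0.0384
```

Emit:
{"api": "arm_command", "payload": {"targets": "0.45 -0.56 0.18 0 0 0 -0.03;0.45 -0.55 0.19 0 0 0 -0.03;0.45 0 0 0 0 0 0;0.45 0 0 0 0 0 0"}}

```text
clock: 4.55
eef_pos: [0.5533, -0.1502, 0.1439]
eef_rot: [0.824, 0.567, 0.001, 0.001]
contact_force: [6.3, -0.6, -0.1]
opening: 0.0382
```

Emit:
{"api": "arm_command", "payload": {"targets": "0.45 -0.55 0.21 0 0 0 -0.03;0.45 0 0 0 0 0 0;0.45 0 0 0 0 0 0"}}

```text
clock: 4.85
eef_pos: [0.5484, -0.1482, 0.144]
eef_rot: [0.832, 0.555, 0.001, 0.001]
contact_force: [7.3, -1.1, -0.7]
opening: 0.0384
```

Emit:
{"api": "arm_command", "payload": {"targets": "0.45 -0.55 0.22 0 0 0 -0.03;0.45 -0.54 0.24 0 0 0 -0.03;0.45 0 0 0 0 0 0;0.45 0 0 0 0 0 0"}}

```text
clock: 5.25
eef_pos: [0.5385, -0.1436, 0.1444]
eef_rot: [0.848, 0.53, 0.002, 0.002]
contact_force: [9.4, -0.6, -2.1]
opening: 0.0385
```

Emit:
{"api": "arm_command", "payload": {"targets": "0.45 -0.54 0.25 0 0 0 -0.03;0.45 0 0 0 0 0 0;0.45 0 0 0 0 0 0"}}

```text
clock: 5.55
eef_pos: [0.5337, -0.1412, 0.1446]
eef_rot: [0.856, 0.517, 0.003, 0.002]
contact_force: [10.5, -0.8, -1.1]
opening: 0.0386
```

Emit:
{"api": "arm_command", "payload": {"targets": "0.45 -0.53 0.27 0 0 0 -0.03;0.45 -0.52 0.28 0 0 0 -0.03;0.45 0 0 0 0 0 0;0.45 0 0 0 0 0 0"}}

```text
clock: 5.95
eef_pos: [0.5239, -0.1359, 0.145]
eef_rot: [0.871, 0.491, 0.003, 0.003]
contact_force: [13.0, -2.5, -1.2]
opening: 0.0389
```

Emit:
{"api": "arm_command", "payload": {"targets": "0.45 -0.51 0.3 0 0 0 -0.03;0.45 0 0 0 0 0 0;0.45 0 0 0 0 0 0"}}

```text
clock: 6.25
eef_pos: [0.5189, -0.1329, 0.145]
eef_rot: [0.878, 0.478, 0.004, 0.003]
contact_force: [11.8, -1.4, -0.3]
opening: 0.0387
```

Emit:
{"api": "arm_command", "payload": {"targets": "0.45 -0.51 0.31 0 0 0 -0.03;0.45 0 0 0 0 0 0;0.45 0 0 0 0 0 0"}}

```text
clock: 6.55
eef_pos: [0.514, -0.1297, 0.145]
eef_rot: [0.885, 0.465, 0.004, 0.003]
contact_force: [14.2, -1.4, -1.5]
opening: 0.0385
```

Emit:
{"api": "arm_command", "payload": {"targets": "0.45 -0.5 0.33 0 0 0 -0.03;0.45 0 0 0 0 0 0;0.45 0 0 0 0 0 0"}}

```text
clock: 6.85
eef_pos: [0.5092, -0.1264, 0.1451]
eef_rot: [0.892, 0.452, 0.004, 0.003]
contact_force: [13.8, -1.9, -1.2]
opening: 0.0383
```

```bash
python3 - <<'E'
from h import *
s=env.sense();print(s['clock'],s['eef_pos'],s['contact_force'],s['q'])
a=snap('scene','scene2')['image'][180:330,230:420,::-1]; b=snap('wrist','wrist2')['image'][:,:,::-1]
a=cv2.resize(a,(380,300),interpolation=2);c=np.zeros((480,800,3),np.uint8);c[:300,:380]=a;c[:315,380:800]=cv2.resize(b,(420,315));cv2.imwrite('pics/c2.png',c[:320])
E
```

```text
6.85 [ 0.50923297 -0.12636888  0.14506442] [13.83680736 -1.93467321 -1.21538622] [ 0.40421815  0.35322134 -0.31269262  1.92556531  0.13931939  0.87363127
 -0.6128354 ]
```

View pics/c2.png

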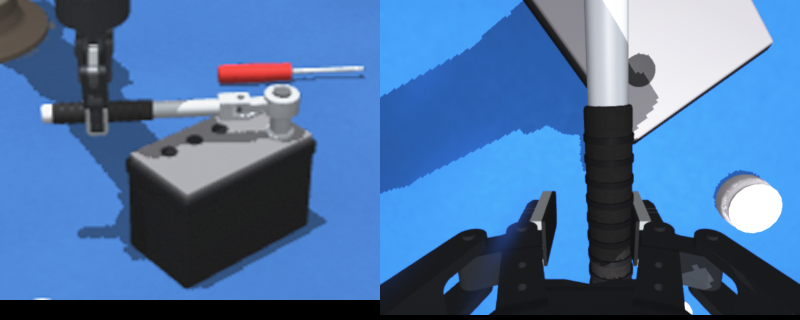

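The scene crop shows a kink at the hinge yoke, around (237,103) in the crop, and the force has levelled at about 12–13 N tangential. I'll zoom in and quantify the kink.

```bash
python3 - <<'E'
from h import *
a=cv2.imread('pics/scene2.png')[215:255,245:385]
cv2.imwrite('pics/c3.png',cv2.resize(a,None,fx=5.7,fy=5.7,interpolation=2))
# wrist: handle edges by intensity on tube rows/grip rows
for u,v in ((608,5),(608,100),(609,140)):
  print(at('wrist2',(u-380)*640/420,v*640/420,.165).round(4))
E
```

```text
[ 0.5736 -0.0521  0.165 ]
[ 0.5517 -0.083   0.165 ]
[ 0.5416 -0.0981  0.165 ]
```

View pics/c3.png

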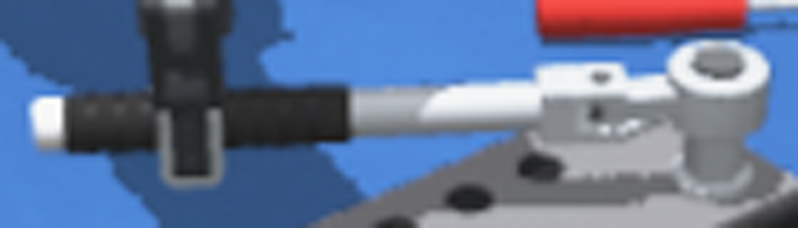

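```bash
python3 - <<'E'
from h import *
f=lambda n,u,v,z:at(n,245+u/5.7,215+v/5.7,z)[:2]
e=f('scene2',48,123,.165);g=f('scene2',350,117,.165);t=f('scene2',530,105,.165);h=f('scene2',717,62,.176);p=[f('scene2',600,77,z) for z in (.170,.174,.176)]
an=lambda a,b:np.arctan2(*(b-a))
print(e,g,t,h,p);print(an(e,g),an(g,t),an(e,t),'head-pin',[an(q,h) for q in p],[np.hypot(*(h-q)) for q in p], 'e-h',an(e,h), np.hypot(*(h-e)))
d=(t-e)/np.hypot(*(t-e));r=h-e;print('offset',d[0]*r[1]-d[1]*r[0])
E
```

```text
[ 0.49061675 -0.17525657] [ 0.55568371 -0.08655991] [ 0.59028142 -0.02958089] [0.62364632 0.03249808] [array([ 0.59750143, -0.0018621 ]), array([ 0.60232141, -0.00624985]), array([ 0.6047314 , -0.00844373])]
0.6329155361016818 0.5456973466452508 0.6000119955258849 head-pin [np.float64(0.6504450858893219), np.float64(0.5031116673977757), np.float64(0.4327842811172799)] [np.float64(0.0431761146024919), np.float64(0.044228425327060346), np.float64(0.04509994949006238)] e-h 0.5695405566413805 0.24669588783419744
offset 0.007516015429045272
```

Both views put the handle's axis 7.5–9 mm off the head centre. That means the hinge is bent by at least 0.1 rad, in line with the force plateau. I'll add one small safe step to confirm the plateau, then ease off.

Emit:
{"api": "arm_command", "payload": {"targets": "0.45 -0.25 0.17 0 0 0 -0.015;0.45 0 0 0 0 0 0;0.45 0 0 0 0 0 0"}}

```text
clock: 7.25
eef_pos: [0.507, -0.1247, 0.1451]
eef_rot: [0.896, 0.445, 0.004, 0.003]
contact_force: [14.6, -1.6, -1.3]
opening: 0.0388
```

The force is flat at about 12.5 N over 0.1 rad, so the hinge has broken over. Now I'll ease off.

Emit:
{"api": "arm_command", "payload": {"targets": "0.45 0.48 -0.34 0 0 0 0.03;0.45 0.49 -0.33 0 0 0 0.03;0.45 0.5 -0.31 0 0 0 0.03;0.45 0.5 -0.3 0 0 0 0.03;0.45 0.51 -0.28 0 0 0 0.03;0.45 0.52 -0.265 0 0 0 0.03;0.45 0 0 0 0 0 0;0.45 0 0 0 0 0 0"}}

```text
clock: 8.05
eef_pos: [0.5344, -0.1422, 0.144]
eef_rot: [0.852, 0.524, 0.002, 0.001]
contact_force: [8.8, 1.2, -1.2]
opening: 0.0381
```

Emit:
{"api": "arm_command", "payload": {"targets": "0.45 0.53 -0.25 0 0 0 0.03;0.45 0.535 -0.235 0 0 0 0.03;0.45 0.54 -0.22 0 0 0 0.03;0.45 0.55 -0.2 0 0 0 0.03;0.45 0 0 0 0 0 0"}}

```text
clock: 8.55
eef_pos: [0.5538, -0.1522, 0.1429]
eef_rot: [0.819, 0.574, -0.0, -0.0]
contact_force: [0.0, 0.6, -0.2]
opening: 0.0385
```

Emit:
{"api": "arm_command", "payload": {"targets": "0.45 0.55 -0.19 0 0 0 0.03;0.45 0.555 -0.18 0 0 0 0.03;0.45 0.56 -0.16 0 0 0 0.03;0.45 0.565 -0.14 0 0 0 0.03;0.45 0.57 -0.13 0 0 0 0.03;0.45 0.575 -0.11 0 0 0 0.03;0.45 0.58 -0.09 0 0 0 0.03;0.45 0.58 -0.08 0 0 0 0.03;0.45 0.58 -0.06 0 0 0 0.03;0.45 0.58 -0.04 0 0 0 0.03;0.45 0 0 0 0 0 0"}}

```text
clock: 9.65
eef_pos: [0.6117, -0.1634, 0.1432]
eef_rot: [0.724, 0.69, 0.0, 0.0]
contact_force: [1.0, 1.2, 1.4]
opening: 0.0382
```

Emit:
{"api": "arm_command", "payload": {"targets": "0.45 0.58 -0.02 0 0 0 0.03;0.45 0.58 0 0 0 0 0.03;0.45 0 0 0 0 0 0;0.45 0 0 0 0 0 0"}}

```text
clock: 10.05
eef_pos: [0.6226, -0.1637, 0.1432]
eef_rot: [0.703, 0.711, 0.0, -0.0]
contact_force: [-0.1, 0.1, -0.5]
opening: 0.0385
```

```bash
python3 - <<'E'
from h import *
s=env.sense();print(s['clock'],s['eef_pos'],s['contact_force'])
snap('wrist','wrist3')
E
```

```text
10.05 [ 0.62259109 -0.16366955  0.14322244] [-0.11559572  0.08712691 -0.50342886]
```

View pics/wrist3.png

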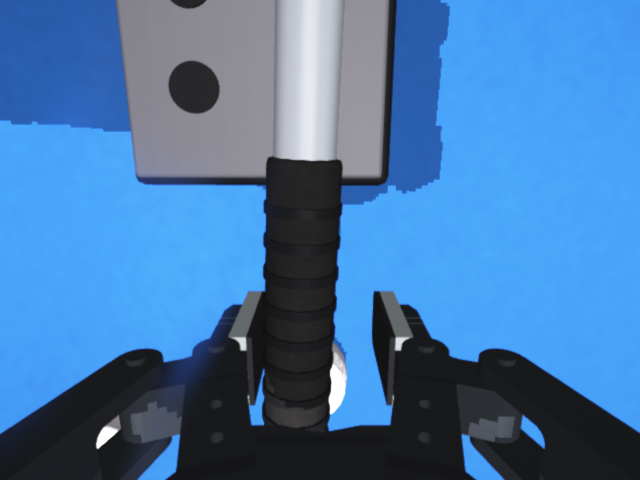

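The handle runs from (309,5) to (296,425) and rests on the left finger, lagging about 0.04 rad. I'll push it 7 mm further, back off to centre, open and rise.

Emit:
{"api": "arm_command", "payload": {"targets": "0.45 0.4 0 0 0 0 0;0.45 0.3 0 0 0 0 0;0.45 0 0 0 0 0 0;0.45 -0.4 0 0 0 0 0;0.45 -0.3 0 0 0 0 0;1 0 0 0 0 0 0;1 0 0 0 0 0 0;1 0 0 0 0 0 0;1 0 0 2 0 0 0;1 0 0 4 0 0 0;1 0 0 4 0 0 0;1 0 0 0 0 0 0"}}

```text
clock: 11.3
eef_pos: [0.6254, -0.1638, 0.2497]
eef_rot: [0.703, 0.711, 0.003, 0.004]
contact_force: [0.0, -0.2, -0.9]
opening: 0.0851
```

```bash
python3 - <<'E'
from h import *
s=env.sense();print(s['clock'],s['eef_pos'],s['contact_force'])
a=snap('scene','scene4')['image'][210:350,180:400,::-1]
b=snap('wrist','wrist4')['image'][:,:,::-1]
c=np.zeros((320,800,3),np.uint8);c[:238,:374]=cv2.resize(a,(374,238),interpolation=2);c[:315,380:]=cv2.resize(b,(420,315));cv2.imwrite('pics/c4.png',c)
E
```

```text
11.3 [ 0.62544398 -0.16376784  0.24973039] [ 0.00920199 -0.18655314 -0.9307201 ]
```

View pics/c4.png

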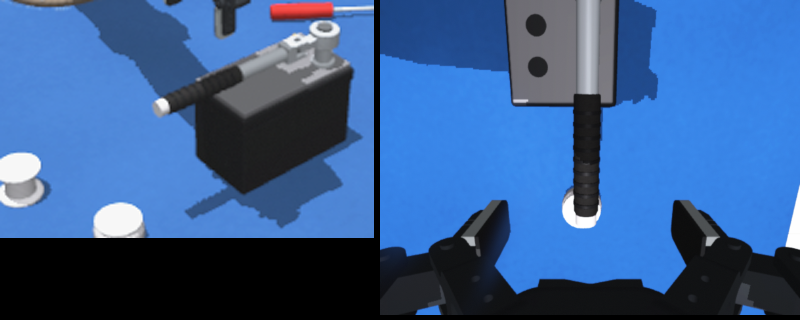

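The wrist view shows the handle from (588,5) to (585,214), nearly parallel to the battery sides, with the gripper clear above it.

```bash
python3 - <<'E'
from h import *
f=lambda u,v,z:at('wrist4',(u-380)*640/420,v*640/420,z)
t,e=f(588,5,.165),f(585,214,.165);d=t-e
b=[f(*p,.125) for p in((504.5,5),(513,100),(619,5),(614.5,100))]
print(t,e,'handle',np.arctan2(d[0],d[1]),'batt',[np.arctan2(*(b[i]-b[i+1])[:2]) for i in(0,2)])
env.hand_in()
E
```

```text
[ 0.6223927  -0.04144733  0.165     ] [ 0.62124656 -0.21189853  0.165     ] handle 0.006724093691744098 batt [np.float64(-0.026809258563918505), np.float64(0.01303663097055582)]
the job is handed in; nothing more can be done
```

I turned the wrench clockwise to the click, eased off, swung the handle back in line with the battery and handed the job in. The hand-in reported no verdict.

**The click:** I used the half-closed fingers as a fork around the grip. The side force rose to about 12.5 N and then stayed flat over roughly 0.1 rad of further travel. Two camera views put the handle's axis 7.5 to 9 mm off the head centre. That is even more than the 6.3 mm a hinge at its 0.14 rad stop would give, so the hinge had broken over. I stopped there, and the force never came near 20 N.

**The end state:** the handle lies at 0.007 rad, with the battery sides between about -0.03 and +0.01 rad. Its end is over the end of the battery away from the terminals. The gripper is open about 10 cm above its working height, with no contact force beyond noise (under 1 N).

**What didn't quite agree or wasn't checked:**
- The plateau force read slightly below the stated 13 to 14 N, with about 1 N of sensor noise.
- I didn't measure the hinge again after release. It looks straight in the last picture, and the handle's line extends back to the head centre within a few millimetres.
- I didn't measure the bystanders again, but the arm never went near them at bench height. The whole job took 11.3 s.

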